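Lock the bench magnifier into its stand

ROBOT

A 6-joint arm with a two-finger parallel gripper is mounted at the origin on the work surface. World frame = base frame: x ahead of the robot, y to its left, z up, the work surface at z = 0. Lengths are in mm, angles in degrees, forces in N, time in s.
With the tool pointing down it reaches from about 300 to 775 mm from the base axis. Payload 14.6 kg.
Tool frame: the origin (TCP) lies at the very end of the fingers, on their centre line; the grasp point (between the pads) lies 19 mm behind it (arm.grasp_offset is the z of the grasp point in the tool frame, in mm); z points along the fingers, y is the line along which they close (so a half turn about z gives the same grasp; the last joint's range is limited). The gripper opens to 85 mm and grips with 20 to 120 N. Pads are 22 mm wide; open, the fingers measure 114 mm over their backs; the gripper's body (76 mm by 85 mm) begins 54 mm behind the grasp point. The pads swing forward as they close: fully open they stand 13 mm farther back than shut.
Start: joints at [-71.31, 17.183, 87.147, -0, 75.671, -3.816], TCP at [210.52, -508.105, 231.281] pointing down, gripper open.
Joint ranges: [-173.82, 173.82], [-45.26, 126.66], [13.44, 144.39], [-59.66, 239.66], [0, 175.72], [-146.38, 146.38]. Speed limits (degrees/s): [127.2, 127.2, 147.25, 180, 180, 180].

INTERFACE

Orientations are given as [roll, pitch, yaw] about the fixed x, y, z axes, in that order (R = Rz(yaw) Ry(pitch) Rx(roll)).
In Python, from bench import arm gives the robot as it stands.
- The arm moves only by the shell command python3 -m inch 'ROWS' [FORCE]. ROWS is JSON, a list of rows, each a list of 5 numbers: the closure, from -1 (fully open) to 1 (shut), so that 0 is half open, then the shift along the tool's x, y, z in m, then the turn about the tool's z in rad. A call has 1 to 5 rows; each row shifts and turns the commanded pose from where the row before left it, along the tool's axes as they then stand; what a row does not reach is not made up. A row lasts 1/8 s, in which the tool goes at most 62.5 mm and 10.7 degrees, less where a joint would pass 70% of its speed; a pose out of reach is approached as far as the arm can. A call with a gripper value outside its range is refused whole. The fingers move at their own pace and stop on an object; FORCE is the grip in N (left out, the last holds). Time passes only in rows, so rows that do not move let the fingers close. It gives the time, the measured TCP pose, the force, the opening and the grip force at its end, in the units of the state.
- arm.read_state(): the state, without advancing time (a new reading comes with each control period).
- arm.capture(name): name is "side" or "top" or "wrist"; returns a dict with "pixels" (384x512x3 uint8, red, green, blue), "camera_matrix" (3x3 intrinsics, pixels), "R" (3x3) and "t" (3): a world point X has camera coordinates R X + t. Camera axes: x right, y down, z forward; pixel columns grow to the right and rows downward; lengths in mm; the calibration is good to about 2 mm. A picture is of the moment at which its call begins. There is no depth.
- arm.hand_in(): hands the job in; it is judged then, once.
Trained networks look in a picture, given as the dict that the camera call returned (one of the last four; its "shot" number tells which), for a name from the list of things; names that differ only in an ending like _2 or _b are one class to them, and where a whole thing is asked for, a point or a joint stands for the part that bears it (a point fixed in the world has none). Each returns a list of dicts, best first, with "confidence" (0 to 1); they miss things now and then, are a little off and sometimes report something else, mostly with a low value. They report only what shows in the picture. A call takes as long as a camera call. They do not tell look-alikes from the thing itself.
- arm.recognise(query, picture): "xy" ([column, row] in pixels, amid what is visible of it).
The state is a dict: "time": time; "q": joint angles; "dq": joint speeds; "joint_efforts": joint torques, N m; "eef_pos": TCP position; "tool_rot": TCP orientation; "ft_force": force on the tool from outside, world axes, zero at the start; "wrist_torque": the same for the moment, N m; "grip_width": finger opening in mm; "finger_force": force on a finger pad.
Only numpy, scipy, OpenCV 4.12 (cv2) and the standard library are available. Lean on these libraries where they do the work, as an engineer would, in place of code of your own. Each camera call takes 0.05 s, during which the arm holds its last target. There are 200 camera calls.

TASK

Fit the magnifier to its stand so that the lens hangs over the spot plate: pinch its spring button flush, slide the nose into the square receiver until the rim has caught the button, then push on gently until the button pops out through the receiver's hole. Do not force anything against the stand, leave the spot plate, the tube rack and the two bottles where they are, and let go at the end.

Things in the scene. Friction and masses are not known exactly. Their poses are not given: they have to be found in the camera images.
- magnifier: Bench magnifier on a straight 25 x 25 mm square aluminium arm, about 0.15 kg, lying flat on the bench. Origin: on the arm's centre line, level with the spring button. Own +y runs along the arm to its nose (black from y = +34 mm), own z is up (also when fitted), the button is in the +x side. Bare sides from y = +34 to -115 mm. Centre of mass near y = -70 mm.
- nose (a point): Middle of the nose's end, 70 mm from the origin along +y. The nose is as thick as the arm, its last 5 mm rounded for lead-in. Let go with the whole nose in the receiver, the magnifier stays there and droops by about 0.03 rad.
- lens (a point): Centre of the round lens at the other end, at y = -172 mm; black rim 100 mm in diameter and 25 mm thick, flush with the arm's upper and lower face.
- button (a joint): How far the spring button is pressed in, m: 0 = out, standing 6 mm proud; 0.006 = flush. Straight steel pin, 10 mm diameter, flat end; the spring gives 1.6 N out and 4 N flush. It has no ramp: the receiver's rim cannot push it in. Press it flush by squeezing the arm across it with only part of a finger, so that some mm of the pin enter the mouth ahead of the finger; the wall then keeps it in.
- button_face (a point): Centre of the button's flat outer end (moves with it), at the origin's station along the arm, 18.5 mm to its +x when out.
- stand: Magnifier stand, fixed: dark base plate 180 x 150 x 16 mm, post, and on it a level square receiver tube, 32.6 mm wide outside, 26.6 mm inside, 140 mm long, its far end capped. Origin: on the bench under the receiver's middle. Own z up, own +y along the receiver from mouth to capped end. When fitted, the magnifier's axes point like the stand's.
- mouth (a point): Centre of the receiver's open mouth, 150 mm over the bench, 70 mm from the stand's origin to its -y. The rim is square, without lead-in. There is 0.8 mm play all round; an arm held askew jams, and 40 N or more against the stand is forcing it. A covered button slides in with 5 to 15 N of push.
- lock_hole (a point): Centre of the round 12 mm hole in the receiver's +x wall (3 mm thick), at the outer face, 50 mm inwards of the mouth. Locked, the button is out in this hole, 1 to 3 mm proud, and the magnifier's origin is 50 mm inside the mouth; the pin then stops any further sliding.
- spot_plate: White ceramic spot plate with 12 wells, 88 x 115 x 12 mm, loose on the bench under the place where the lens will hang. Origin under its centre. Leave it.
- tube_rack: White wire test-tube rack with three tubes, 63 x 193 x 76 mm (tubes to 120 mm), loose. Origin under its centre. Leave it.
- bottle_a: Amber reagent bottle with white cap, 48 mm diameter, 95 mm tall, loose. Origin under its centre. Leave it.
- bottle_b: Amber reagent bottle, same as the other. Leave it.
Things that resemble listed ones, but are neither listed nor needed, are in the scene too. What is shaped like the stand but brown is not meant.

How it is judged (in metres and radians):
On the way, in this order (a step that is already met when the one before it is completed fails the run):
1. the magnifier's nose is in the receiver, at least 30 mm deep (y of magnifier in the frame of mouth above -0.04 m and distance between magnifier and mouth below 0.041 m and angle between the y axis of magnifier and the y axis of stand, either way round below 0.09 rad), for 0.1 s.
2. the button is pressed in and covered by the receiver's wall, short of the hole (y of magnifier in the frame of mouth between 0.008 and 0.046 m and value of joint button above 0.003 m), for 0.1 s.
At the end, for the whole second after the job is handed in: The magnifier is locked in the receiver: button out through the hole (pressed in < 1.2 mm), its origin 50 +- 2.5 mm inside the mouth, in line within 0.06 rad and level within 0.08 rad, lens centre within 80 mm of the spot plate's seen from above; released and at rest (value of joint button below 0.0012 m and y of magnifier in the frame of mouth between 0.0475 and 0.0525 m and angle between the y axis of magnifier and the y axis of stand, either way round below 0.06 rad and angle between the z axis of magnifier and the z axis of stand, either way round below 0.08 rad and horizontal distance between lens and spot_plate below 0.08 m and linear speed of magnifier below 0.01 m/s); the robot touches nothing.
It fails at once if the magnifier is pressed against the stand with more than 45 N (contact force between magnifier and stand above 45 N).
It fails at once if the robot presses on the stand with more than 45 N (contact force between any of the fingers, the arm and stand above 45 N).
It fails at once if the spot plate, the tube rack or a bottle is moved more than 15 mm (distance of any of spot_plate, tube_rack, bottle_a, bottle_b from where it was at the start of the episode above 0.015 m).
It also fails if it takes over 72 s, if anything falls off the work surface, if the arm or the gripper's body presses on something with over 40 N, if the wrist force passes 120 N, or if a joint passes its speed limit or range.

## Working session

There is one attempt and no reset: what is moved stays moved. The work goes in short steps, Python scripts to look and compute and a shell command to move; the robot and the scene stay as the last step left them, time stands still between calls to the robot, and variables do not carry over. Pictures are saved under pics/ and viewed, at most 10 in all, crops included, and the job is handed in when it is done.

```bash
ls; mkdir -p pics; cat > h.py <<'E'
import numpy as np, cv2
from bench import arm
def shot(n,f=None):
    p=arm.capture(n)
    if f: cv2.imwrite('pics/'+f,cv2.cvtColor(np.asarray(p['pixels']),cv2.COLOR_RGB2BGR))
    return p
def ray(p,uv,z):
    K,R,t=[np.array(p[k],float) for k in('camera_matrix','R','t')]
    c=-R.T@t; d=R.T@np.linalg.inv(K)@np.array([uv[0],uv[1],1.]); return c+d*(z-c[2])/d[2]
def proj(p,X):
    K,R,t=[np.array(p[k],float) for k in('camera_matrix','R','t')]
    u=K@(R@np.array(X,float)+t); return u[:2]/u[2]
E
python3 - <<'E'
from h import *
print(arm.read_state())
for n in('top','side'):
    p=shot(n,n+'0.png'); K,R,t=[np.array(p[k]) for k in('camera_matrix','R','t')]
    print(n,(-R.T@t).round(),K.round(1).tolist(),R[2].round(2))
    for q,z in(('magnifier',12),('lens',12),('button',12),('stand',150),('spot_plate',12),('tube_rack',60),('bottle_a',50)):
        for r in arm.recognise(q,p)[:3]: print(q,np.round(r['xy']),round(r['confidence'],2),ray(p,r['xy'],z).round())
a,b=cv2.imread('pics/top0.png'),cv2.imread('pics/side0.png')
E
```

```text
pics
{'time': 0.0, 'q': array([-7.13100396e+01,  1.72175928e+01,  8.71799835e+01,  1.32223472e-03,
        7.56704240e+01, -3.81585152e+00]), 'dq': array([-0.03433793,  0.03991265,  0.05448039, -0.01491099, -0.06619179,
       -0.04449697]), 'joint_efforts': array([-1.67764458e-03, -5.43499589e+01, -3.61790049e+01, -1.33469516e-04,
        4.06590058e-03, -1.91185870e-05]), 'eef_pos': array([ 210.45607944, -507.89210742,  230.70484757]), 'tool_rot': array([-1.79932236e+02, -5.80328244e-03,  2.25054805e+01]), 'ft_force': array([-0.62454777,  0.13046718, -0.70774262]), 'wrist_torque': array([ 0.03827145, -0.0065272 ,  0.03574918]), 'finger_force': 0.0, 'grip_width': 85.0124940821475}
top [ 341.  -60. 1296.] [[353.1, 0.0, 251.9], [0.0, 353.1, 191.7], [0.0, 0.0, 1.0]] [ 0.13  0.   -0.99]
magnifier [327. 187.] 0.92 [ 528. -335.   12.]
magnifier [180. 123.] 0.47 [767. 213.  12.]
lens [328. 186.] 0.8 [ 534. -338.   12.]
stand [289. 254.] 0.82 [ 291. -182.  150.]
stand [148. 273.] 0.73 [228. 267. 150.]
stand [155. 187.] 0.68 [504. 257. 150.]
spot_plate [208. 195.] 0.93 [495. 100.  12.]
tube_rack [275. 132.] 0.82 [ 719. -142.   60.]
bottle_a [182. 122.] 0.69 [756. 198.  50.]
bottle_a [206. 123.] 0.67 [756. 112.  50.]
side [ 157. -864. 1138.] [[410.6, 0.0, 261.2], [0.0, 410.6, 193.4], [0.0, 0.0, 1.0]] [ 0.24  0.61 -0.76]
magnifier [308. 285.] 0.69 [ 520. -352.   12.]
magnifier [251. 185.] 0.54 [496.  93.  12.]
lens [311. 282.] 0.85 [ 533. -343.   12.]
stand [237. 146.] 0.73 [471. 171. 150.]
stand [208. 258.] 0.56 [ 249. -241.  150.]
spot_plate [250. 186.] 0.94 [490.  90.  12.]
tube_rack [345. 216.] 0.91 [ 727. -187.   60.]
bottle_a [302. 144.] 0.74 [747. 198.  50.]
bottle_a [314. 157.] 0.52 [760. 113.  50.]
```

```bash
python3 - <<'E'
import cv2,numpy as np
a,b=cv2.imread('pics/top0.png')[90:340,100:400],cv2.imread('pics/side0.png')[90:384,100:400]
cv2.imwrite('pics/a.png',cv2.resize(a,None,fx=2.4,fy=2.4,interpolation=cv2.INTER_CUBIC))
cv2.imwrite('pics/b.png',cv2.resize(b,None,fx=2,fy=2,interpolation=cv2.INTER_CUBIC))
E
```

```text
(no output)
```

View pics/a.png

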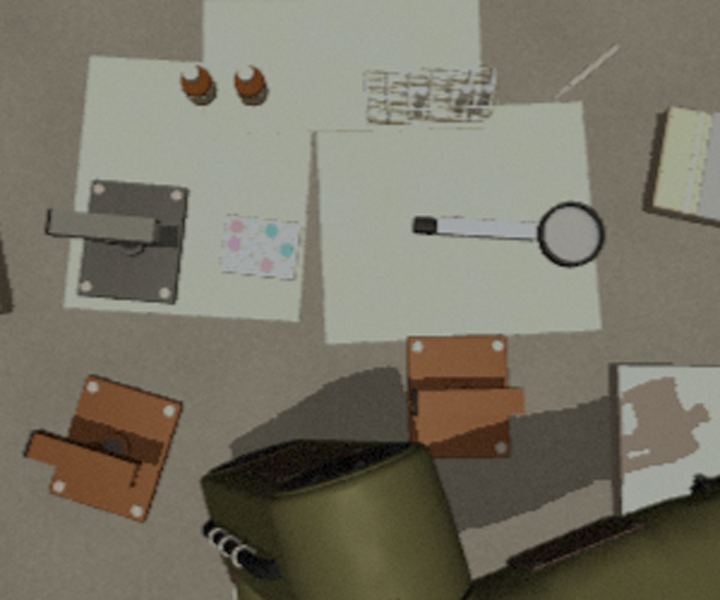

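View pics/b.png

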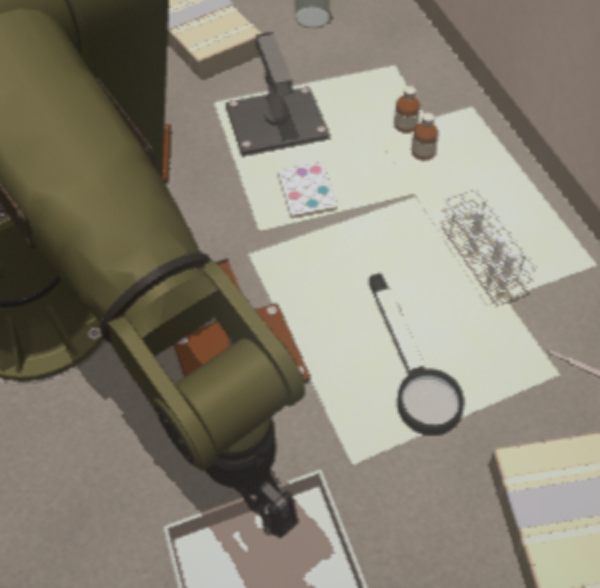

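The top view shows the magnifier lying with its nose towards +y (nose at crop (413,225), lens at (570,234)). The dark grey stand is on the left with its mouth facing the magnifier, at crop (157,230), and the brown stands are decoys. The side view agrees. I'll turn the tool to yaw 90 and go above the magnifier.

```bash
python3 -m inch '[[-1,0,0,-0.004,-0.168],[-1,0,0,-0.004,-0.168],[-1,0,0,-0.004,-0.168],[-1,0,0,-0.004,-0.168],[-1,0,0,-0.004,-0.168]]' | tail -3
python3 -m inch '[[-1,0,0,0,-0.168],[-1,0,0,0,-0.168],[-1,0.02,0.02,0,0],[-1,0.04,0.04,0,0],[-1,0.04,0.04,0,0]]' | tail -3
python3 -m inch '[[-1,0.04,0.04,0,0],[-1,0.04,0.04,0,0],[-1,0.04,0.04,0,0],[-1,0.04,0.04,0,0],[-1,0.02,0.02,0,0]]' | tail -3
python3 -m inch '[[-1,0.0,0.02,0,0],[-1,0,0,0,0]]' | tail -3
python3 - <<'E'
from h import *
p=shot('wrist','w1.png');K,R,t=[np.array(p[k]) for k in('camera_matrix','R','t')]
print((-R.T@t).round(),K.round(1).tolist(),R.round(2).tolist())
for q in('magnifier','lens','button'):
  for r in arm.recognise(q,p)[:2]: print(q,np.round(r['xy']),round(r['confidence'],2),ray(p,r['xy'],20).round(1))
E
```

```text
ft_force: [0.6, -0.4, 0.9]
grip_width: 85.4
finger_force: 0.0
ft_force: [0.9, -1.6, 0.4]
grip_width: 85.3
finger_force: 0.0
ft_force: [-0.3, -0.0, 0.2]
grip_width: 85.0
finger_force: 0.0
ft_force: [-0.2, 0.2, -0.3]
grip_width: 85.4
finger_force: 0.0
[ 511. -150.  394.] [[330.6, 0.0, 259.7], [0.0, 330.6, 192.9], [0.0, 0.0, 1.0]] [[1.0, -0.0, -0.0], [-0.0, -0.95, 0.31], [-0.0, -0.31, -0.95]]
magnifier [277. 241.] 0.96 [ 532.1 -334.2   20. ]
lens [277. 245.] 0.8 [ 532.4 -339.5   20. ]
lens [480. 109.] 0.72 [ 752.4 -174.    20. ]
button [294. 136.] 0.56 [ 549.9 -203.2   20. ]
```

View pics/w1.png

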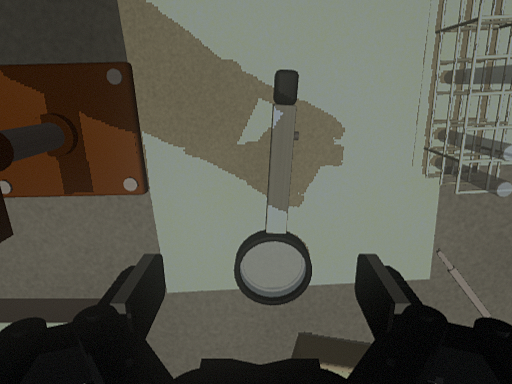

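The wrist view shows the arm running from the nose at (286,70) to the lens at (273,267), with the button on the +x side at (297,136). The fingers are clear of it.

```bash
python3 - <<'E'
from h import *
from bench import arm
s=arm.read_state(); print(s['time'],s['eef_pos'].round(1),s['tool_rot'].round(2))
p=shot('wrist');im=np.asarray(p['pixels']).astype(int)
g=im.sum(2)/3
for r in range(110,232,12): print(r, g[r,262:304].round().astype(int).tolist())
print('nose col',g[60:112,286].round().astype(int).tolist())
for uv,z in(((297,136),12.5),((286,104),25),((286,70),0),((286,70),25),((273,267),25)): print(uv,z,ray(p,uv,z).round(1))
# lens rim ellipse fit
m=(g<70).astype(np.uint8); m[:225]=0;m[308:]=0;m[:,:225]=0;m[:,320:]=0
c=max(cv2.findContours(m,0,2)[0],key=cv2.contourArea); e=cv2.fitEllipse(c); print(e, ray(p,e[0],25).round(1))
E
```

```text
3.125 [ 510.5 -229.   251.4] [-180.      0.     89.85]
110 [136, 135, 137, 136, 135, 133, 135, 134, 137, 137, 144, 72, 114, 147, 148, 146, 151, 99, 86, 89, 89, 90, 90, 93, 96, 96, 96, 94, 96, 97, 93, 95, 98, 100, 90, 93, 98, 96, 95, 95, 97, 98]
122 [134, 136, 135, 136, 134, 135, 135, 137, 138, 141, 96, 69, 140, 147, 150, 101, 91, 92, 92, 94, 93, 90, 92, 93, 95, 94, 94, 95, 96, 95, 93, 95, 99, 89, 97, 98, 94, 96, 95, 96, 95, 94]
134 [143, 98, 88, 93, 97, 97, 96, 96, 97, 88, 46, 78, 94, 93, 94, 96, 93, 92, 92, 92, 90, 89, 93, 94, 93, 92, 93, 96, 94, 92, 95, 99, 93, 78, 79, 79, 80, 82, 92, 96, 98, 99]
146 [94, 94, 95, 94, 95, 98, 96, 99, 100, 48, 76, 98, 95, 95, 94, 93, 93, 92, 91, 90, 90, 91, 92, 93, 92, 92, 95, 94, 93, 91, 95, 93, 97, 97, 95, 97, 94, 96, 98, 95, 96, 98]
158 [93, 92, 93, 92, 94, 94, 96, 97, 62, 68, 93, 96, 96, 96, 94, 92, 92, 92, 92, 93, 91, 93, 92, 94, 91, 97, 94, 93, 91, 96, 91, 84, 92, 95, 94, 97, 97, 95, 98, 99, 95, 96]
170 [92, 95, 96, 98, 97, 96, 98, 82, 56, 85, 94, 95, 95, 95, 92, 93, 92, 92, 91, 92, 95, 93, 92, 91, 95, 96, 93, 91, 95, 92, 87, 93, 94, 97, 97, 96
[... 840 characters left out ...]
2, 141, 141, 139, 138, 141, 139, 138, 140, 140, 139, 140, 141, 138, 140, 142, 141, 64, 103, 118, 117, 139, 142, 139, 137, 137, 135, 137, 134, 134, 137, 135, 137, 136]
nose col [138, 138, 141, 139, 138, 136, 138, 144, 110, 54, 38, 42, 49, 50, 51, 51, 51, 51, 50, 49, 49, 53, 49, 52, 51, 49, 47, 49, 49, 48, 47, 48, 48, 49, 41, 37, 38, 37, 35, 39, 36, 37, 36, 27, 76, 97, 99, 94, 96, 94, 96, 96]
(297, 136) 12.5 [ 552.8 -205.3   12.5]
(286, 104) 25 [ 538.4 -169.1   25. ]
(286, 70) 0 [ 539.5 -133.5    0. ]
(286, 70) 25 [ 537.7 -134.6   25. ]
(273, 267) 25 [ 526.3 -368.5   25. ]
((273.542236328125, 266.59356689453125), (75.34750366210938, 77.57869720458984), 87.86294555664062) [ 527.  -367.9   25. ]
```

```bash
python3 - <<'E'
from h import *
p=shot('wrist')
L=[(273.5,122),(272.7,134),(271.8,146),(271,158),(270.3,170),(269.5,182),(268.7,194),(268,206),(267.3,218)]
Rr=[(293.2,158),(292,170),(291.3,182),(289.8,194),(288.3,206),(288,218),(287,230)]
f=[]
for E in(L,Rr):
    X=np.array([ray(p,e,25) for e in E]); c=np.polyfit(X[:,1],X[:,0],1); f.append(c); print(c,np.degrees(np.arctan(c[0])))
for y in(-204,-225,-260,-300): print(y,[np.polyval(c,y).round(1) for c in f])
E
```

```text
[5.57144293e-02 5.35592828e+02] 3.1889048285742345
[5.81607669e-02 5.61167128e+02] 3.3286166490136617
-204 [np.float64(524.2), np.float64(549.3)]
-225 [np.float64(523.1), np.float64(548.1)]
-260 [np.float64(521.1), np.float64(546.0)]
-300 [np.float64(518.9), np.float64(543.7)]
```

```bash
python3 -m inch '[[-1,0,0,0.03,0.054],[-1,0.0154,0.0248,0.04,0],[-1,0,0,0.05,0],[-1,0,0,0.03,0],[-1,0,0,0,0]]' | tail -6
python3 - <<'E'
from h import *
s=arm.read_state(); print(s['time'],s['eef_pos'].round(1),s['tool_rot'].round(2))
p=shot('wrist','w2.png')
for r in arm.recognise('button',p)[:2]: print(np.round(r['xy'],1),round(r['confidence'],2),ray(p,r['xy'],12.5).round(1))
M=np.array([536.7,-204,12.5])
for o in(0,-11,-22): print(o,proj(p,M+[18.5+o*.0569,o,0]).round())
cv2.imwrite('pics/w2z.png',cv2.resize(cv2.imread('pics/w2.png')[130:384,110:410],None,fx=2.3,fy=2.3,interpolation=cv2.INTER_CUBIC))
E
```

```text
time: 3.85
eef_pos: [535.6, -214.5, 99.6]
tool_rot: [-179.8, -0.1, 86.8]
ft_force: [0.0, 0.4, 1.1]
grip_width: 85.4
finger_force: 0.0
3.85 [ 535.6 -214.5   99.6] [-1.798e+02 -8.000e-02  8.677e+01]
0 [287. 183.]
-11 [287. 197.]
-22 [286. 211.]
```

View pics/w2z.png

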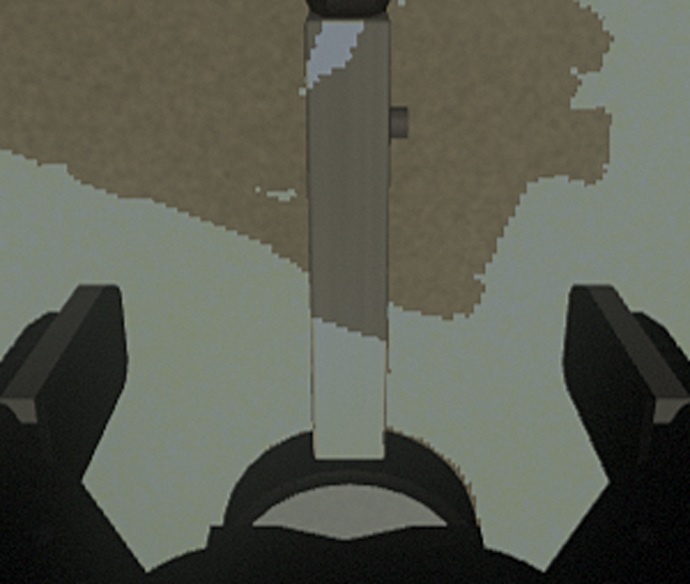

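```bash
python3 - <<'E'
from h import *
p=shot('wrist'); T=np.array([535.6,-214.5,99.6]); x=np.array([.0569,.9984,0]);y=np.array([.9984,-.0569,0])
for sy in(42.5,-42.5,57,-57):
  for sx in(9,11,13): print(sy,sx,[proj(p,T+x*sx+y*sy+[0,0,dz]).round(1).tolist() for dz in(10,13)])
E
```

```text
42.5 9 [[350.8, 244.5], [352.5, 247.5]]
42.5 11 [[351.1, 240.5], [352.9, 243.5]]
42.5 13 [[351.5, 236.5], [353.3, 239.4]]
-42.5 9 [[164.3, 244.4], [162.5, 247.5]]
-42.5 11 [[163.9, 240.5], [162.1, 243.4]]
-42.5 13 [[163.5, 236.4], [161.7, 239.4]]
57 9 [[382.5, 244.5], [384.9, 247.5]]
57 11 [[383.0, 240.5], [385.4, 243.5]]
57 13 [[383.6, 236.5], [386.0, 239.4]]
-57 9 [[132.5, 244.4], [130.0, 247.5]]
-57 11 [[132.0, 240.4], [129.5, 243.4]]
-57 13 [[131.4, 236.4], [128.9, 239.4]]
```

```bash
python3 -m inch '[[0.0,-0.003,0,0.035,0],[0.0,0,0,0.035,0],[0.0,0,0,0.02,0],[0.0,0,0,0.006,0],[0.0,0,0,0,0]]' 120 | tail -6
python3 - <<'E'
from h import *
p=shot('wrist','w3.png')
cv2.imwrite('pics/w3z.png',cv2.resize(cv2.imread('pics/w3.png')[170:384,160:360],None,fx=2.8,fy=2.8,interpolation=cv2.INTER_CUBIC))
M=np.array([536.7,-204,12.5]); print(proj(p,M+[18.5,0,0]))
E
```

```text
time: 4.62
eef_pos: [537.0, -218.0, 6.2]
tool_rot: [179.9, 0.0, 86.8]
ft_force: [0.1, 0.1, 0.3]
grip_width: 43.0
finger_force: 0.0
[299.14050035 233.0558339 ]
```

View pics/w3z.png

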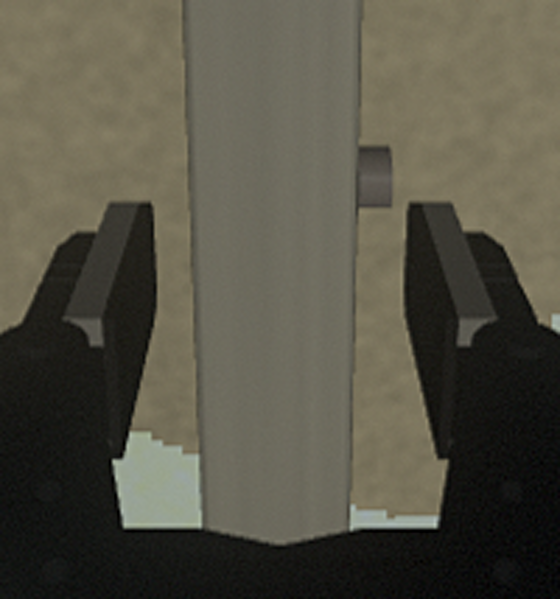

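The finger's front edge is about 5.5 mm behind the button centre: finger tip edge at crop row 204, button rows 147–207. I'll move forward 5 mm, lower 3 mm, close and lift.

```bash
python3 -m inch '[[0.0,0.005,-0.001,0.003,0],[0.0,0,0,0,0],[1,0,0,0,0],[1,0,0,0,0],[1,0,0,0,0]]' 100 | tail -6
python3 -m inch '[[1,0,0,0,0],[1,0,0,0,0],[1,0,0,-0.01,0],[1,0,0,-0.02,0],[1,0,0,0,0]]' | tail -6
python3 - <<'E'
from h import *
p=shot('wrist','w4.png')
cv2.imwrite('pics/w4z.png',cv2.resize(cv2.imread('pics/w4.png')[110:384,130:390],None,fx=2.1,fy=2.1,interpolation=cv2.INTER_CUBIC))
q=shot('top')
# stand edges seen from the top: receiver
g=np.asarray(q['pixels']).astype(int)
cv2.imwrite('pics/stand.png',cv2.resize(cv2.cvtColor(np.asarray(q['pixels']),cv2.COLOR_RGB2BGR)[155:225,110:190],None,fx=8,fy=8,interpolation=cv2.INTER_CUBIC))
E
```

```text
time: 5.3
eef_pos: [536.1, -212.8, 3.1]
tool_rot: [180.0, 0.0, 86.8]
ft_force: [-2.2, 2.1, 7.8]
grip_width: 23.3
finger_force: 99.1
time: 5.92
eef_pos: [536.8, -213.2, 34.5]
tool_rot: [179.8, 0.1, 86.8]
ft_force: [-1.0, 0.3, -1.2]
grip_width: 23.1
finger_force: 98.2
```

View pics/w4z.png

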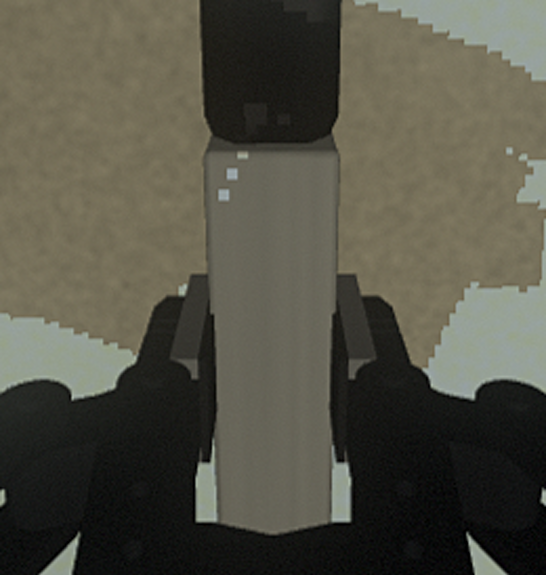

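The grip holds: the button is flush under the fingers and the arm is clear of the bench. Next I'll find the receiver.

View pics/stand.png

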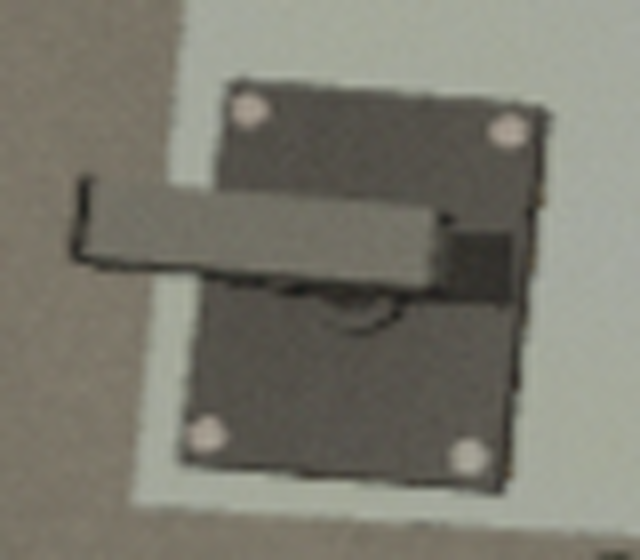

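```bash
python3 - <<'E'
from h import *
q=shot('top')
f=lambda x,y,z: ray(q,(110+(x-3.5)/8,155+(y-3.5)/8),z)
P=[f(440,207,166.3),f(432,288,166.3),f(90,180,166.3),f(80,262,166.3)]
for a in P: print(a.round(1))
m=(P[0]+P[1])/2;c=(P[2]+P[3])/2;print('mouth',m.round(1),'len',np.linalg.norm(c-m).round(1),'ang x/y deg',np.degrees(np.arctan2((c-m)[0],(c-m)[1])))
B=[f(*b,16) for b in((228,80),(548,108),(505,492),(180,462))]
for a in B: print(a.round(1))
e=(B[0]-B[1]+B[3]-B[2]); print(np.degrees(np.arctan2(e[0],e[1])), sum(B)/4)
e=(B[0]-B[3]+B[1]-B[2]); print(np.degrees(np.arctan2(-e[1],e[0])))
E
```

```text
[522.4 223.5 166.3]
[489.3 225.4 166.3]
[532.  365.9 166.3]
[498.4 368.  166.3]
mouth [505.8 224.4 166.3] len 142.8 ang x/y deg 3.774364124402442
[604.8 361.6  16. ]
[593.2 213.5  16. ]
[416.1 226.4  16. ]
[428.2 374.3  16. ]
4.58749948574915 [510.5743813 293.9366859  16.       ]
4.134782918105342
```

The stand is seen clearly: receiver top face at crop (80–440,180–290), mouth on the right at about x 506, y 224, axis about 4° from world y. I'll lift and carry the magnifier to 20 mm short of the mouth.

```bash
python3 -m inch '[[1,0,0,-0.02,0],[1,0.0,0,-0.03,0],[1,0.01,-0.002,-0.03,0],[1,0.026,-0.0045,-0.027,0],[1,0.04,-0.007,0,0]]' | tail -6
python3 -m inch '[[1,0.04,-0.007,0,0],[1,0.04,-0.007,0,0],[1,0.04,-0.007,0,0],[1,0.04,-0.007,0,0],[1,0.04,-0.007,0,0]]' | tail -6
python3 -m inch '[[1,0.03,-0.007,0,0],[1,0.02,-0.005,0,0],[1,0.01,-0.003,0,0],[1,0,0,0,0.014],[1,0,0,0,0]]' | tail -6
python3 - <<'E'
from h import *
P=[];Rr=[]
for i in range(10):
    p=shot('wrist','w5.png'); s=arm.read_state(); P.append(s['eef_pos']);Rr.append(s['tool_rot'])
P=np.array(P);print(P.mean(0).round(2),P.std(0).round(2),np.mean(np.mod(Rr,360),0).round(2),s['ft_force'],s['time'])
cv2.imwrite('pics/w5z.png',cv2.resize(cv2.imread('pics/w5.png')[0:240,160:360],None,fx=2.5,fy=2.5,interpolation=cv2.INTER_CUBIC))
E
```

```text
time: 6.7
eef_pos: [527.1, -136.0, 140.8]
tool_rot: [179.8, 0.0, 86.7]
ft_force: [0.3, -0.3, -1.3]
grip_width: 23.2
finger_force: 98.3
time: 7.32
eef_pos: [502.4, 66.9, 138.9]
tool_rot: [-180.0, 0.0, 86.8]
ft_force: [0.1, -0.6, -0.7]
grip_width: 23.3
finger_force: 98.3
time: 7.95
eef_pos: [491.3, 125.7, 139.2]
tool_rot: [-180.0, 0.0, 85.9]
ft_force: [-0.6, -0.6, -1.5]
grip_width: 23.0
finger_force: 98.3
[491.31 126.01 139.27] [0.05 0.22 0.04] [180.    72.    85.96] [-0.62172539 -0.88338465 -2.23276236] 8.45
```

View pics/w5z.png

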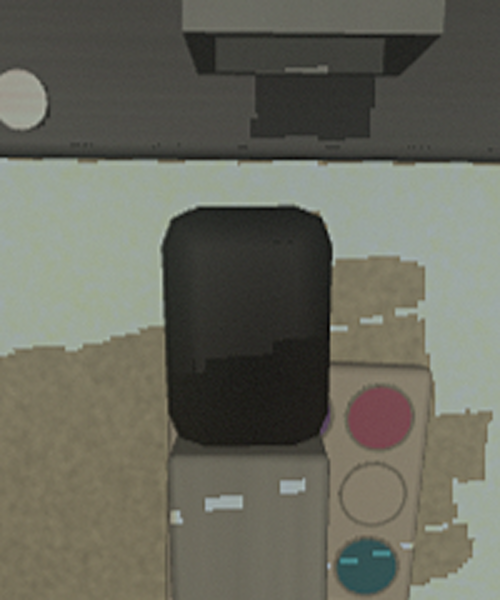

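The wrist view shows the nose (crop cols 163–331, end at row 207) and the mouth rim (cols 183–445, row 32). They are parallel, with the mouth about 8.4 mm to the right, so I'll correct that and measure at subpixel.

```bash
python3 -m inch '[[1,0,0.004,-0.0009,0],[1,0.0,0.0044,0,0],[1,0,0,0,0],[1,0,0,0,0]]' | tail -6
cat > meas.py <<'E'
from h import *
def run():
    I=[];P=[]
    for i in range(4):
        p=shot('wrist'); I.append(np.asarray(p['pixels']).astype(float).mean(2)); P.append(arm.read_state()['eef_pos'])
    g=np.mean(I,0); P=np.mean(P,0); return p,g,P
def cross(v,lo,hi):   # strongest step location, subpixel
    d=np.abs(np.diff(cv2.GaussianBlur(v.reshape(1,-1),(5,1),0).ravel()))[lo:hi]; i=d.argmax()
    a=slice(max(0,i-2),i+3); return lo+(d[a]*np.arange(len(d))[a]).sum()/d[a].sum()+.5
E
python3 - <<'E'
from meas import *
p,g,P=run(); print(P.round(2))
for r in(3,6,9): print('rec',r,g[r,205:310].round().astype(int).tolist())
print('rimcol',[ (c,g[0:40,c].round().astype(int).tolist()) for c in(225,258,290)])
for r in(100,130,200,230): print('arm',r,g[r,215:305].round().astype(int).tolist())
E
```

```text
time: 8.95
eef_pos: [499.5, 125.8, 140.1]
tool_rot: [-180.0, 0.0, 86.0]
ft_force: [0.1, -0.5, -1.1]
grip_width: 23.0
finger_force: 98.3
[499.53 125.79 140.16]
rec 3 [64, 87, 101, 102, 101, 101, 100, 100, 101, 101, 100, 100, 101, 101, 101, 101, 103, 102, 101, 102, 102, 102, 102, 101, 102, 102, 102, 102, 102, 103, 101, 102, 101, 101, 102, 102, 101, 101, 101, 101, 100, 102, 100, 100, 100, 101, 100, 99, 100, 100, 100, 100, 100, 100, 101, 100, 100, 101, 100, 100, 100, 100, 100, 100, 100, 100, 100, 100, 99, 99, 100, 100, 101, 100, 100, 100, 100, 102, 101, 102, 102, 101, 101, 100, 102, 100, 100, 100, 101, 100, 100, 99, 100, 100, 99, 100, 99, 100, 99, 99, 99, 100, 99, 100, 101]
rec 6 [65, 84, 102, 101, 100, 102, 101, 101, 102, 102, 101, 102, 102, 103, 102, 100, 102, 101, 102, 102, 102, 102, 103, 102, 102, 102, 102, 103, 103, 102, 102, 102, 102, 101, 102, 103, 100, 102, 101, 100, 101, 102, 102, 101, 101, 99, 102, 100, 100, 101, 100, 100, 100, 102, 100, 101, 100, 102, 101, 100, 101, 101, 101, 100, 100, 100, 100, 99, 100, 101, 100, 100, 101, 102, 100, 101, 101, 101, 101, 100, 101, 101, 102, 100
[... 2120 characters left out ...]
, 158, 163, 160, 159, 159, 160, 162, 163, 166, 170, 125, 117, 118, 119, 121, 106, 102, 103, 103, 102, 103, 103, 104, 104, 103, 104, 103, 102, 102, 101, 101, 103, 103, 104, 105, 106, 107, 103, 97, 90, 98, 118, 119, 118, 117, 119, 118, 118, 118, 118, 118, 118, 119, 118]
arm 230 [115, 116, 86, 95, 107, 116, 116, 116, 118, 114, 95, 87, 86, 66, 85, 91, 98, 101, 102, 102, 101, 101, 101, 102, 102, 102, 102, 103, 101, 102, 100, 101, 101, 101, 100, 101, 101, 100, 101, 100, 99, 99, 100, 100, 101, 101, 102, 102, 102, 104, 103, 104, 103, 103, 102, 102, 102, 103, 104, 105, 104, 102, 103, 102, 101, 101, 103, 104, 103, 104, 105, 106, 106, 100, 97, 68, 68, 70, 70, 70, 70, 71, 70, 70, 70, 72, 70, 70, 70, 70]
```

```bash
python3 -m inch '[[1,0,0,0,0.010],[1,0,0,0,0],[1,0,0,0,0]]' | tail -6
cat >> meas.py <<'E'
def edge(v,a,b,lvl=None):
    s=v[a:b]; lo,hi=s[:2].mean(),s[-2:].mean(); m=(lo+hi)/2 if lvl is None else lvl
    k=[i for i in range(len(s)-1) if (s[i]-m)*(s[i+1]-m)<=0][0]
    return a+k+(m-s[k])/(s[k+1]-s[k])
E
python3 - <<'E'
from meas import *
p,g,P=run(); yaw=np.radians(arm.read_state()['tool_rot'][2]); print(P.round(2),np.degrees(yaw))
X=np.array([np.cos(yaw),np.sin(yaw)]);Y=np.array([np.sin(yaw),-np.cos(yaw)])
loc=lambda u,v,z:(lambda w:(((w-P[:2])@X).round(2),((w-P[:2])@Y).round(2)))(ray(p,(u,v),z)[:2])
print('rim',[loc(c,edge(g[:,c],10,17,72),166.3) for c in(215,230,245,260,275,290,302)])
for r in(3,9): print(r,g[r,200:210].round().astype(int).tolist(),g[r,305:322].round().astype(int).tolist())
for r in(100,115,130): print('nose',r,loc(edge(g[r],218,232,80),r,162.5),loc(edge(g[r],285,297,80),r,162.5))
E
```

```text
time: 9.52
eef_pos: [499.6, 125.8, 140.2]
tool_rot: [-180.0, -0.0, 85.4]
ft_force: [1.1, 0.2, -0.3]
grip_width: 23.7
finger_force: 98.3
[499.6  125.78 140.19] 85.41978612799186
rim [(np.float64(100.04), np.float64(-14.66)), (np.float64(100.04), np.float64(-9.91)), (np.float64(100.05), np.float64(-5.16)), (np.float64(100.05), np.float64(-0.41)), (np.float64(100.05), np.float64(4.34)), (np.float64(100.06), np.float64(9.09)), (np.float64(100.06), np.float64(12.89))]
3 [67, 66, 66, 100, 102, 101, 100, 100, 101, 100] [100, 103, 78, 65, 65, 66, 66, 66, 65, 66, 66, 66, 66, 66, 66, 67, 67]
9 [69, 68, 64, 92, 102, 101, 101, 101, 102, 102] [100, 104, 71, 67, 68, 70, 69, 69, 68, 69, 69, 67, 69, 69, 68, 68, 69]
nose 100 (np.float64(73.57), np.float64(-12.95)) (np.float64(73.57), np.float64(11.0))
nose 115 (np.float64(68.41), np.float64(-12.88)) (np.float64(68.41), np.float64(11.0))
nose 130 (np.float64(63.11), np.float64(-12.87)) (np.float64(63.11), np.float64(11.07))
```

```bash
python3 -m inch '[[1,0,-0.00115,0,0],[1,0.008,0,0,0],[1,0.008,0,0,0],[1,0.002,0,0,0],[1,0,0,0,0]]' | grep -E 'eef|ft|rot'
for i in 1; do python3 -m inch '[[1,0.002,0,0,0],[1,0,0,0,0]]' | grep -E 'eef|ft'; done
python3 -m inch '[[1,0.0015,0,0,0],[1,0,0,0,0]]' | grep -E 'eef|ft'
python3 -m inch '[[1,0.0015,0,0,0],[1,0,0,0,0]]' | grep -E 'eef|ft'
```

```text
eef_pos: [499.9, 144.1, 140.1]
tool_rot: [-180.0, 0.0, 85.4]
ft_force: [-0.6, 0.0, -1.0]
eef_pos: [500.1, 145.8, 140.2]
ft_force: [0.0, -0.3, -1.5]
eef_pos: [500.2, 147.3, 140.2]
ft_force: [0.6, -0.3, -2.3]
eef_pos: [500.3, 148.9, 140.2]
ft_force: [-0.4, 0.4, -1.2]
```

```bash

python3 -m inch '[[1,0.0015,0,0,0],[1,0,0,0,0]]' | grep -E 'eef|ft'
python3 -m inch '[[1,0.0015,0,0,0],[1,0,0,0,0]]' | grep -E 'eef|ft'
python3 -m inch '[[1,0.0015,0,0,0],[1,0,0,0,0]]' | grep -E 'eef|ft'
python3 -m inch '[[1,0.0015,0,0,0],[1,0,0,0,0]]' | grep -E 'eef|ft'
```

```text
eef_pos: [500.4, 150.4, 140.2]
ft_force: [-0.3, -0.6, -1.0]
eef_pos: [500.6, 151.9, 140.2]
ft_force: [-0.3, -0.8, -1.8]
eef_pos: [500.7, 153.4, 140.2]
ft_force: [0.4, 0.3, -2.1]
eef_pos: [500.8, 154.9, 140.2]
ft_force: [-0.3, 0.6, -1.5]
```

```bash

for k in a; do python3 -m inch '[[1,0.002,0,0,0],[1,0.001,0,0,0],[1,0,0,0,0]]' | grep -E 'eef|ft'; done
python3 -m inch '[[1,0.002,0,0,0],[1,0.002,0,0,0],[1,0,0,0,0]]' | grep -E 'eef|ft'
python3 -m inch '[[1,0.002,0,0,0],[1,0.002,0,0,0],[1,0,0,0,0]]' | grep -E 'eef|ft'
python3 - <<'E'
from meas import *
p,g,P=run(); cv2.imwrite('pics/w6.png',cv2.resize(g.astype(np.uint8)[0:250,150:370],None,fx=2.4,fy=2.4,interpolation=cv2.INTER_CUBIC)); print(P.round(2),arm.read_state()['ft_force'].round(1),arm.read_state()['time'])
E
```

```text
eef_pos: [501.0, 157.9, 140.2]
ft_force: [-0.2, -0.2, -1.3]
eef_pos: [501.4, 161.9, 140.2]
ft_force: [-0.2, 0.7, -1.5]
eef_pos: [501.6, 165.9, 140.2]
ft_force: [0.2, -0.2, -0.6]
[501.65 165.74 140.17] [ 0.   0.5 -1.9] 13.425
```

View pics/w6.png

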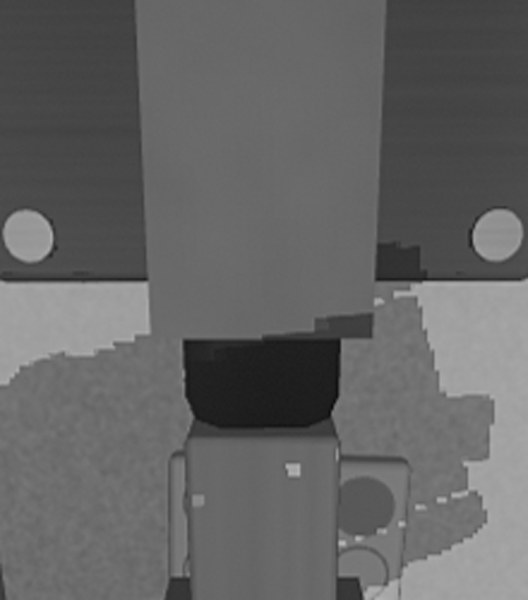

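The nose is in the receiver and centred: rim at cols 150–373, nose at 184–340. No contact force so far. I'll continue.

```bash

python3 -m inch '[[1,0.003,0,0,0],[1,0.003,0,0,0],[1,0.003,0,0,0],[1,0,0,0,0]]' | grep -E 'eef|ft'
python3 -m inch '[[1,0.003,0,0,0],[1,0.003,0,0,0],[1,0.003,0,0,0],[1,0,0,0,0]]' | grep -E 'eef|ft'
python3 -m inch '[[1,0.003,0,0,0],[1,0.003,0,0,0],[1,0.003,0,0,0],[1,0,0,0,0]]' | grep -E 'eef|ft'
python3 -m inch '[[1,0.003,0,0,0],[1,0.003,0,0,0],[1,0.003,0,0,0],[1,0,0,0,0]]' | grep -E 'eef|ft|rot|wid'
```

```text
eef_pos: [502.3, 175.0, 140.1]
ft_force: [0.6, -0.3, -1.8]
eef_pos: [503.1, 183.9, 140.2]
ft_force: [-1.1, 0.4, -1.6]
eef_pos: [503.8, 192.9, 140.2]
ft_force: [-0.6, -0.8, -1.4]
eef_pos: [504.5, 201.8, 140.1]
tool_rot: [-180.0, 0.0, 85.4]
ft_force: [-0.1, 0.3, -1.9]
grip_width: 23.4
```

```bash

python3 -m inch '[[1,0.003,0,0,0],[1,0.003,0,0,0],[1,0.002,0,0,0],[1,0,0,0,0]]' | grep -E 'eef|ft'
python3 -m inch '[[1,0.001,0,0,0],[1,0,0,0,0]]' | grep -E 'eef|ft'
python3 -m inch '[[1,0.001,0,0,0],[1,0,0,0,0]]' | grep -E 'eef|ft'
python3 -m inch '[[1,0.001,0,0,0],[1,0,0,0,0]]' | grep -E 'eef|ft'
```

```text
eef_pos: [505.1, 209.7, 140.2]
ft_force: [-0.7, -0.1, -1.6]
eef_pos: [505.3, 210.6, 140.2]
ft_force: [0.3, 0.2, -1.6]
eef_pos: [505.3, 211.7, 140.2]
ft_force: [-0.6, -0.3, -1.4]
eef_pos: [505.4, 212.7, 140.2]
ft_force: [0.5, -0.5, -0.8]
```

```bash
python3 - <<'E'
from meas import *
p,g,P=run(); print(P.round(2),arm.read_state()['time'])
for c in(258,): print(c,[(i,int(v)) for i,v in enumerate(g[190:330:1,c].round()) if i%4==0][:34])
x=np.array([np.cos(np.radians(85.42)),np.sin(np.radians(85.42)),0])
for c in(225,228,231,234,237,284,287,290,293,296): print(c,g[225:300:3,c].round().astype(int).tolist())
for d in(8,10,13): print(d,proj(p,P+x*d+[0,0,26.1]).round(1),proj(p,P+x*d+[0,0,22.3]).round(1),proj(p,P+x*d+[0,0,10]).round(1))
E
```

```text
[505.41 212.59 140.19] 16.875
258 [(0, 63), (4, 64), (8, 63), (12, 63), (16, 63), (20, 63), (24, 63), (28, 65), (32, 63), (36, 64), (40, 64), (44, 64), (48, 64), (52, 64), (56, 64), (60, 63), (64, 64), (68, 62), (72, 109), (76, 110), (80, 110), (84, 110), (88, 110), (92, 110), (96, 110), (100, 110), (104, 111), (108, 111), (112, 111), (116, 111), (120, 112), (124, 111), (128, 111), (132, 111)]
225 [66, 66, 65, 65, 65, 66, 66, 66, 66, 66, 66, 66, 57, 57, 59, 62, 40, 31, 26, 29, 31, 32, 32, 32, 32]
228 [66, 66, 66, 65, 65, 65, 65, 65, 65, 66, 66, 68, 30, 27, 29, 30, 30, 27, 27, 31, 30, 32, 32, 32, 34]
231 [66, 66, 66, 66, 65, 66, 65, 65, 66, 66, 66, 67, 15, 14, 18, 16, 18, 18, 21, 22, 22, 22, 25, 23, 25]
234 [65, 64, 64, 67, 64, 65, 66, 66, 65, 66, 66, 62, 115, 112, 113, 113, 113, 114, 115, 114, 114, 114, 114, 115, 116]
237 [66, 65, 66, 65, 66, 66, 65, 64, 66, 64, 65, 64, 115, 111, 112, 112, 112, 112, 112, 112, 112, 112, 112, 112, 112]
284 [66, 67, 67, 67, 66, 67, 67, 68, 67, 67, 65, 63, 118, 116, 116, 114, 115, 115, 115, 115, 114, 114, 113, 115, 115]
287 [68, 67, 66, 67, 66, 68, 68, 68, 68, 68, 66, 66, 124, 122, 107, 96, 96, 84, 76, 75, 58, 59, 58, 49, 49]
290 [68, 67, 67, 68, 69, 67, 68, 68, 67, 67, 67, 68, 29, 30, 30, 29, 30, 29, 29, 27, 26, 28, 27, 28, 26]
293 [69, 68, 68, 68, 69, 69, 68, 69, 67, 68, 67, 68, 59, 58, 40, 27, 28, 30, 29, 36, 36, 34, 33, 34, 33]
296 [68, 68, 70, 69, 68, 68, 68, 69, 69, 69, 68, 68, 58, 59, 60, 58, 59, 60, 57, 96, 94, 95, 24, 30, 28]
8 [260.9 269.6] [260.9 264.8] [260.8 250.7]
10 [260.9 265.2] [260.9 260.5] [260.8 246.7]
13 [260.9 258.5] [260.9 253.9] [260.8 240.6]
```

```bash

python3 -m inch '[[1,0.001,0,0,0],[1,0,0,0,0]]' | grep -E 'eef|ft'
python3 -m inch '[[1,0.0005,0,0,0],[1,0,0,0,0]]' | grep -E 'eef|ft'
python3 -m inch '[[1,0.0005,0,0,0],[1,0,0,0,0]]' | grep -E 'eef|ft'
```

```text
eef_pos: [505.5, 213.7, 140.2]
ft_force: [-0.3, -0.4, -2.1]
eef_pos: [505.5, 214.1, 140.2]
ft_force: [0.2, -0.1, -1.4]
eef_pos: [505.6, 214.6, 140.2]
ft_force: [0.6, -0.4, -0.6]
```

```bash

python3 -m inch '[[1,0.0005,0,0,0],[1,0,0,0,0]]' | grep -E 'ft'
python3 -m inch '[[1,0.0005,0,0,0],[1,0,0,0,0]]' | grep -E 'ft'
python3 -m inch '[[1,0.0005,0,0,0],[1,0,0,0,0]]' | grep -E 'eef|ft'
```

```text
ft_force: [-0.9, -4.2, -1.1]
ft_force: [-1.8, -6.9, 0.1]
eef_pos: [505.6, 214.9, 140.1]
ft_force: [-1.6, -10.3, 1.4]
```

The fingertips touch the rim with about 10 N, so the pin's front half is inside. I'll back off 1 mm, open, retreat 55 mm and regrip nearer the centre of mass.

```bash

python3 -m inch '[[1,-0.001,0,0,0],[1,0,0,0,0]]' | grep -E 'eef|ft'
python3 -m inch '[[0,0,0,0,0],[0,0,0,0,0],[0,0,0,0,0],[0,0,0,0,0]]' | grep -E 'eef|ft|wid'
python3 -m inch '[[0,-0.01,0,0,0],[0,-0.02,0,0,0],[0,-0.02,0,0,0],[0,-0.005,0,0,0],[0,0,0,0,0]]' | grep -E 'eef|ft|wid'
python3 - <<'E'
from h import *
p=shot('wrist'); cv2.imwrite('pics/w7.png',cv2.resize(cv2.cvtColor(np.asarray(p['pixels']),cv2.COLOR_RGB2BGR)[0:384,130:390],None,fx=1.56,fy=1.56,interpolation=cv2.INTER_CUBIC))
g=np.asarray(p['pixels']).astype(float).mean(2)
print('rim',[(c,int(np.abs(np.diff(g[:180,c])).argmax())) for c in(225,240,258,275,290)])
for r in arm.recognise('button',p)[:2]: print(r)
for r in(150,200,250,290): print(r,g[r,220:300:2].round().astype(int).tolist())
print(arm.read_state()['time'])
E
```

```text
eef_pos: [505.6, 214.9, 140.2]
ft_force: [0.1, -4.4, 0.0]
eef_pos: [505.6, 215.2, 140.2]
ft_force: [0.1, 0.0, -0.1]
grip_width: 42.9
eef_pos: [501.3, 159.8, 140.3]
ft_force: [-0.8, 0.3, 0.5]
grip_width: 42.7
rim [(225, 149), (240, 123), (258, 123), (275, 124), (290, 134)]
150 [107, 71, 149, 131, 131, 131, 131, 105, 102, 103, 104, 104, 106, 105, 105, 104, 105, 104, 105, 105, 107, 108, 106, 105, 105, 107, 108, 109, 106, 107, 106, 105, 108, 107, 84, 106, 108, 109, 107, 109]
200 [91, 111, 78, 94, 106, 104, 107, 104, 106, 105, 106, 102, 102, 103, 103, 101, 102, 104, 104, 104, 103, 105, 103, 102, 105, 108, 106, 105, 105, 105, 102, 104, 105, 85, 104, 86, 86, 87, 85, 85]
250 [79, 105, 118, 81, 101, 103, 105, 105, 105, 103, 103, 102, 101, 103, 104, 104, 103, 103, 104, 104, 103, 102, 101, 101, 102, 107, 106, 102, 104, 103, 104, 101, 83, 113, 117, 96, 73, 67, 126, 97]
290 [80, 102, 114, 83, 87, 99, 102, 103, 104, 102, 103, 101, 99, 102, 103, 101, 102, 101, 102, 100, 102, 100, 99, 102, 105, 101, 101, 100, 101, 101, 103, 92, 92, 111, 113, 112, 114, 112, 112, 112]
19.85
```

```bash

python3 -m inch '[[0,-0.01,0,0,0],[0,0,0,0,0],[1,0,0,0,0],[1,0,0,0,0],[1,0,0,0,0]]' 60 | grep -E 'eef|ft|wid'
python3 -m inch '[[1,0,0,0,0],[1,0,0,0,0]]' | grep -E 'eef|ft|wid|force'
python3 -m inch '[[1,0,0,-0.001,0],[1,0,0,0,0]]' | grep -E 'eef|ft'
python3 -m inch '[[1,0,0,-0.0005,0],[1,0,0,0,0]]' | grep -E 'eef|ft'
```

```text
eef_pos: [500.4, 150.3, 140.4]
ft_force: [-3.7, -2.6, 3.9]
grip_width: 23.4
eef_pos: [500.4, 150.3, 140.3]
ft_force: [-4.1, -3.7, 4.2]
grip_width: 23.9
finger_force: 60.2
eef_pos: [500.0, 150.4, 140.7]
ft_force: [-3.8, 0.3, -1.6]
eef_pos: [500.1, 150.4, 141.3]
ft_force: [-3.0, -0.1, -3.7]
```

```bash

python3 -m inch '[[1,0.001,-0.0004,0,0],[1,0.001,0,0,0],[1,0,0,0,0]]' 40 | grep -E 'eef|ft'
python3 -m inch '[[1,0.002,0,0,0],[1,0.002,0,0,0],[1,0,0,0,0]]' | grep -E 'eef|ft|wid'
python3 -m inch '[[1,0.002,0,0,0],[1,0.002,0,0,0],[1,0,0,0,0]]' | grep -E 'eef|ft|wid'
```

```text
eef_pos: [500.1, 152.2, 141.6]
ft_force: [-2.4, -3.9, -4.1]
eef_pos: [500.5, 156.4, 141.6]
ft_force: [-3.0, -1.6, -4.2]
grip_width: 23.9
eef_pos: [500.8, 160.4, 141.6]
ft_force: [-3.4, -2.0, -4.6]
grip_width: 23.7
```

```bash

python3 -m inch '[[1,0.003,0,0,0],[1,0.003,0,0,0],[1,0.003,0,0,0],[1,0,0,0,0]]' | grep -E 'eef|ft'
python3 -m inch '[[1,0.003,0,0,0],[1,0.003,0,0,0],[1,0.003,0,0,0],[1,0,0,0,0]]' | grep -E 'eef|ft|wid'
python3 -m inch '[[1,0.003,0,0,0],[1,0.003,0,0,0],[1,0.003,0,0,0],[1,0,0,0,0]]' | grep -E 'eef|ft|wid'
python3 - <<'E'
from h import *
p=shot('wrist'); g=np.asarray(p['pixels']).astype(float).mean(2)
for r in arm.recognise('button',p)[:2]: print(r)
print('rim',[(c,int(np.abs(np.diff(g[:250,c])).argmax())) for c in(240,258,275)])
t=shot('top')
for r in arm.recognise('lens',t)[:2]: print(r['confidence'],ray(t,r['xy'],150).round(1))
E
```

```text
eef_pos: [501.5, 169.5, 141.7]
ft_force: [-1.6, -0.1, -3.9]
eef_pos: [502.3, 178.2, 141.8]
ft_force: [-4.7, -2.4, -2.3]
grip_width: 23.6
eef_pos: [503.1, 187.0, 142.0]
ft_force: [-5.0, -5.7, -0.5]
grip_width: 23.8
rim [(240, 196), (258, 196), (275, 196)]
0.82 [500.9  92.1 150. ]
0.59 [516.1 362.1 150. ]
```

```bash

python3 -m inch '[[1,0.002,0,0,0],[1,0.002,0,-0.0002,0],[1,0.002,0,0,0],[1,0,0,0,0]]' | grep -E 'eef|ft'
python3 -m inch '[[1,0.001,0,0,0],[1,0.001,0,0,0],[1,0,0,0,0]]' | grep -E 'eef|ft'
python3 -m inch '[[1,0.001,0,0,0],[1,0.001,0,0,0],[1,0,0,0,0]]' | grep -E 'eef|ft'
```

```text
eef_pos: [503.5, 192.8, 142.1]
ft_force: [-3.7, -6.6, -0.3]
eef_pos: [503.7, 194.7, 142.2]
ft_force: [-3.8, -7.2, -0.5]
eef_pos: [503.9, 196.6, 142.2]
ft_force: [-4.0, -8.1, 0.7]
```

```bash

python3 -m inch '[[1,0.001,0,0,0],[1,0,0,0,0]]' | grep -E 'eef|ft'
python3 -m inch '[[1,0.001,0,0,0],[1,0,0,0,0]]' | grep -E 'eef|ft'
python3 -m inch '[[1,0.001,0,0,0],[1,0,0,0,0]]' | grep -E 'eef|ft|wid'
```

```text
eef_pos: [504.0, 197.6, 142.2]
ft_force: [-5.2, -7.0, 0.5]
eef_pos: [504.1, 198.6, 142.3]
ft_force: [-4.4, -7.7, 1.4]
eef_pos: [504.4, 200.0, 142.3]
ft_force: [-1.5, -4.5, -0.9]
grip_width: 23.6
```

```bash

python3 -m inch '[[1,0.0005,0,0,0],[1,0,0,0,0]]' | grep -E 'eef|ft'
python3 -m inch '[[1,0.0005,0,0,0],[1,0,0,0,0]]' | grep -E 'eef|ft'
python3 - <<'E'
from h import *
p=shot('wrist')
for r in arm.recognise('button',p)[:2]: print(r)
m=np.array([505.5,224.4]);x=np.array([.0799,.9968]);y=np.array([.9968,-.0799])
e=m+50*x+18*y; u=proj(p,[*e,150]); print(u)
c=np.asarray(p['pixels'])[max(0,int(u[1])-35):int(u[1])+60,int(u[0])-50:int(u[0])+40]
cv2.imwrite('pics/w8.png',cv2.resize(cv2.cvtColor(c,cv2.COLOR_RGB2BGR),None,fx=6,fy=6,interpolation=cv2.INTER_CUBIC))
E
```

```text
eef_pos: [504.5, 200.4, 142.3]
ft_force: [-1.6, -6.2, -1.0]
eef_pos: [504.5, 200.8, 142.3]
ft_force: [-0.3, -6.7, -1.1]
{'xy': [306.5, 100.6], 'confidence': 0.41}
[304.20920869  98.54229282]
```

View pics/w8.png

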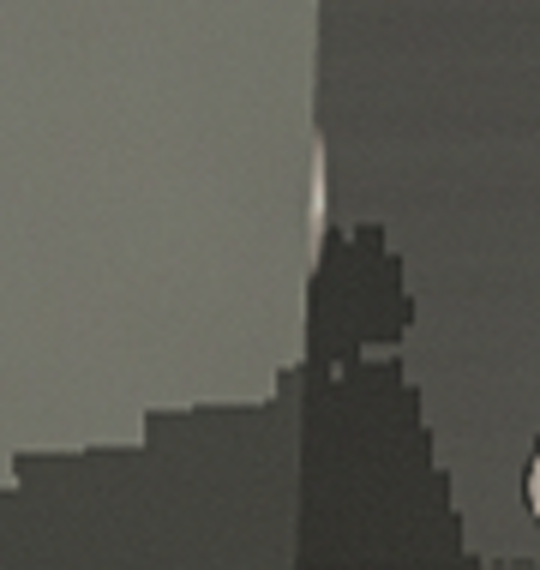

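The bright sliver at crop (317,130–270) lies where the hole should be, so the button appears out. I'll back off as a light pull test, then release and lift away.

```bash

python3 -m inch '[[1,-0.001,0,0,0],[1,0,0,0,0]]' | grep -E 'eef|ft'
python3 -m inch '[[1,-0.001,0,0,0],[1,0,0,0,0]]' | grep -E 'eef|ft'
python3 -m inch '[[1,-0.001,0,0,0],[1,0,0,0,0]]' | grep -E 'eef|ft'
python3 -m inch '[[1,-0.001,0,0,0],[1,0,0,0,0]]' | grep -E 'eef|ft'
```

```text
eef_pos: [504.5, 200.7, 142.3]
ft_force: [2.8, 3.9, -1.9]
eef_pos: [504.3, 199.9, 142.3]
ft_force: [1.2, 6.4, -1.4]
eef_pos: [504.3, 199.6, 142.3]
ft_force: [2.5, 11.3, -3.3]
eef_pos: [504.2, 199.3, 142.3]
ft_force: [3.8, 18.5, -6.4]
```

It holds against an 18 N pull, so it is locked. I'll relieve the load, open and lift away.

```bash

python3 -m inch '[[1,0.002,0,0,0],[1,0,0,0,0]]' | grep -E 'eef|ft'
python3 -m inch '[[0,0,0,0,0],[0,0,0,0,0],[-0.2,0,0,0,0],[-0.2,0,0,0,0]]' | grep -E 'ft|wid'
python3 -m inch '[[-0.2,0,0,-0.02,0],[-0.2,0,0,-0.04,0],[-0.2,0,0,-0.04,0],[-0.2,0,0,-0.02,0],[-0.2,0,0,0,0]]' | grep -E 'eef|ft|wid'
python3 -m inch '[[-0.2,0,0,0,0],[-0.2,0,0,0,0],[-0.2,0,0,0,0],[-0.2,0,0,0,0],[-0.2,0,0,0,0]]' | grep -E 'time|ft'
python3 - <<'E'
from h import *
t=shot('top')
for n,z in(('lens',150),('spot_plate',12),('tube_rack',60),('bottle_a',50)):
  for r in arm.recognise(n,t)[:2]: print(n,round(r['confidence'],2),ray(t,r['xy'],z).round(1))
p=shot('wrist')
for r in arm.recognise('button',p)[:2]: print(r, ray(p,r['xy'],150))
E
```

```text
eef_pos: [504.3, 199.7, 142.3]
ft_force: [1.8, 5.9, 0.0]
ft_force: [-0.5, 0.1, -0.6]
grip_width: 51.1
eef_pos: [504.3, 199.3, 263.0]
ft_force: [-0.3, 0.3, -1.1]
grip_width: 51.1
time: 29.65
ft_force: [0.9, -0.6, 0.3]
lens 0.86 [493.4 121.4 150. ]
lens 0.42 [722.6 110.2 150. ]
spot_plate 0.49 [488.6  54.7  12. ]
bottle_a 0.47 [750.2 197.9  50. ]
```

```bash
python3 -c "
from bench import arm
print(arm.hand_in())"
```

```text
the job is handed in; nothing more can be done
None
```

The magnifier is locked in the grey stand, released and handed in. The button shows at the hole and it held an 18 N pull; the final check of the lens, spot plate and rack positions was partly blocked by the gripper, and no verdict came back.

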